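Check a spindle thread with a pitch comb

ROBOT

A 7-joint arm with a two-finger parallel gripper is mounted at the origin on a cart in front of the work surface, level with it; the furniture and walls round the work are solid. World frame = base frame: x ahead of the robot, y to its left, z up, the work surface at z = 0. Lengths are in m, angles in rad, forces in N, time in s.
With the tool pointing down it reaches from about 0.4 to 0.85 m from the base axis. Payload 10.4 kg.
Tool frame: the origin (TCP) lies midway between the tips of the shut fingers; the grasp point (between the pads) lies 19 mm behind it; z points along the fingers, y is the direction in which the jaws open and shut (so a half turn about z gives the same grasp; the last joint's range is limited). The gripper opens to 85 mm and grips with 20 to 120 N. Pads are 22 mm wide; open, the fingers measure 114 mm over their backs; the gripper's body (76 mm by 85 mm) begins 54 mm behind the grasp point. The pads swing forward as they close: fully open they stand 13 mm farther back than shut.
Start: joints at [1.209, 0.332, -0.065, 1.46, 0.022, 1.35, -0.088], TCP at [0.208, -0.589, 0.231] pointing down, gripper open.
Joint ranges: [-2.6, 2.6], [-0.5, 2.12], [-1.47, 1.34], [0.16, 2.42], [-1.27, 4.41], [0.06, 2.06], [-2.6, 2.6]. Speed limits (rad/s): [2.22, 2.22, 2.79, 2.79, 3.14, 3.14, 3.14].

INTERFACE

Orientations are given as a unit quaternion [x, y, z, w].
In Python, from workcell import get_obs, camera, calibration, hand_in gives the robot as it stands.
- The arm moves only by the shell command python3 -m handwheel 'ROWS' [FORCE]. ROWS is JSON, a list of rows, each an object with "jaw": the finger opening in mm, from 0 to 85.4; "delta_pos": the shift along the tool's x, y, z scaled (see below), a list of three; "turn": the turn about the tool's z scaled (see below). In form: [{"jaw": jaw, "delta_pos": [tx, ty, tz], "turn": turn}, ...]. A call has 1 to 10 rows; each row is the pose to reach, as a shift and turn from the pose commanded when the call began, along the tool's axes at that moment, turning the shorter way round; what a row does not reach only later rows make up. The controller multiplies each number of a shift by 1 m and each number of a turn by pi rad. A row lasts 1/12 s, in which the tool goes at most 41.7 mm and 7.16 degrees, less where a joint would pass 70% of its speed; a pose out of reach is approached as far as the arm can. A call with a number of a shift or a turn outside -1 to 1 is refused whole. A call with a gripper value outside its range is refused whole. The fingers move at their own pace and stop on an object; FORCE is the grip in N (left out, the last holds). Time passes only in rows, so rows that repeat a pose let the fingers close. It gives the time, the measured TCP pose, the force and the opening at its end, in the units of the state.
- get_obs(): the state, without advancing time (a new reading comes with each control period).
- camera(name): name is "scene" or "top" or "wrist"; returns the picture (384x512x3 uint8, red, green, blue); there is no depth.
- calibration(name): a dict with "mtx" (3x3 intrinsics, pixels), "dist_coeffs" ([k1, k2, p1, p2, k3] as OpenCV has them; the pictures are not rectified), "rvec" (rotation vector, rad) and "tvec" (3), from world to camera coordinates, as OpenCV has them. Camera axes: x right, y down, z forward; pixel columns grow to the right and rows downward; lengths in m; the calibration is good to about 2 mm. A picture is of the moment at which its call begins: read the wrist's pose just before it. calibration takes no time and is no camera call; for the wrist camera it gives the pose at the moment of the call.
- hand_in(): hands the job in, once; it reports no verdict.
The state is a dict: "clock": time; "joint_pos": joint angles; "joint_velocities": joint speeds; "tau": joint torques, N m; "position": TCP position; "ee_rot": TCP orientation; "ft_force": force on the tool from outside, world axes, zero at the start; "torque": the same for the moment, N m; "grip_width": opening from 0.0 (shut) to 1.0 (fully open).
Only numpy, scipy, OpenCV 4.12 (cv2) and the standard library are available. Lean on these libraries where they do the work, as an engineer would, in place of code of your own. Each camera call takes 0.05 s, during which the arm holds its last target.

TASK

Take the coarse-toothed thread comb out of its rack and seat its teeth fully down into the thread along the top of the steel spindle, near the middle, feeling gently for the grooves, so that the leaf sits flat, upright and in line with the spindle; keep a light pressure on it there for about a second, never pressing hard. Then set the comb back upright in its own rack and let go, leaving the fine-toothed comb alone in its rack.

Things in the scene. Friction and masses are not known exactly. Their poses are not given: they have to be found in the camera images.
- coarse_comb_handle (a point): Centre of the black handle of the coarse comb (loose, 100 to 170 g). Handle 30 mm long (x), 14 mm thick (y; pinch it across this), 40 mm tall (z). Axes: x along the leaf, y across its thickness, z up; a half turn about z is the same. 52 mm above the tooth tips, 28 mm above the underside of the bar.
- coarse_comb: The coarse comb, 72 mm tall; origin at the tooth tips. Steel leaf 58 mm long, 8 mm thick, with five tapered teeth on its lower edge, 6 mm tall, 12 mm apart, about 3 mm wide at the tip and 4 mm at the root. A bar 96 mm long, 8 mm thick and 8 mm tall crosses above the leaf, right under the handle; the bar's two ends rest in the rack.
- coarse_comb_teeth (a point): Middle of the line of tooth tips of the coarse comb, 52 mm below the handle centre; axes as the handle's.
- spindle_axis (a point): Middle of the stand, on the axis of the level steel spindle, 60 mm above the bench; x along the spindle, y across, z up. Thread: pitch 12 mm, crests of radius 21 mm and 7 mm wide, grooves 5 mm wide down to a core of radius 16 mm, to 58 mm either side of this point. Tooth tips lie 16 mm above the axis when home in the grooves, 21 mm above it on the crests.
- stand: Fixed spindle stand (base 205 x 74 mm) with its spindle; origin on the bench under its middle, x along the spindle. Where along x the grooves lie depends on how the spindle was last turned and is NOT known from this pose. Steel on steel, stiff; the spindle stays put. Its ends lie between cheeks 78 to 94 mm from the middle, tops 18 mm above the axis.
- coarse_rack_slot (a point): Middle of the coarse comb's fixed rack at the height of its slot floors, 45 mm above the bench; x along the slots, y across, z up. Two posts, 34 to 44 mm from the middle along x, 34 mm wide; each has an open-topped slot 13 mm wide, 11 mm deep for an end of the comb's bar. The leaf hangs between the posts. Comb in place: handle centre 28 mm above this point.
- fine_comb_handle (a point): Centre of the black handle (24 x 14 x 40 mm) of the other, fine comb, which stays in its own like rack; its leaf is only 40 mm long with seven small teeth 5.5 mm apart.
- moisture_balance: A fixed bench balance with a tall round hood behind the stand: origin under its middle, footprint 265 x 215 mm, 331 mm tall. Not part of the job; the arm and gripper must pass in front of it.

How it is judged:
On the way, in this order (a step that is already met when the one before it is completed fails the run):
1. the coarse comb is lifted out of its rack (z of coarse_comb_handle in the frame of coarse_rack_slot above 0.045 m), for 0.1 s.
2. its teeth are fully down in the thread, the leaf flat, upright and in line with the spindle, under light pressure (z of coarse_comb_teeth in the frame of spindle_axis between 0.013 and 0.0178 m and x of coarse_comb_teeth in the frame of spindle_axis between -0.03 and 0.03 m and y of coarse_comb_teeth in the frame of spindle_axis between -0.006 and 0.006 m and angle between the x axis of coarse_comb_teeth and the x axis of spindle_axis, either way round below 0.09 rad and angle between coarse_comb_teeth's own z axis and vertical below 0.12 rad and contact force between coarse_comb and stand above 2 N), for 0.5 s.
At the end, for the whole second after the job is handed in: The coarse comb is back in its own rack, both ends of its bar in the slots (handle centre 24 to 31 mm above the slot floors, within 14 mm of the rack's middle), upright within 0.3 rad, at rest and released; the fine comb is within 10 mm of where it was (z of coarse_comb_handle in the frame of coarse_rack_slot between 0.024 and 0.031 m and horizontal distance between coarse_comb_handle and coarse_rack_slot below 0.014 m and angle between coarse_comb_handle's own z axis and vertical below 0.3 rad and linear speed of coarse_comb below 0.02 m/s and distance of fine_comb_handle from where it was at the start of the episode below 0.01 m); the robot touches nothing.
It fails at once if the comb is pressed on the spindle or stand with more than 35 N (contact force between coarse_comb and stand above 35 N).
It fails at once if the fine comb is moved by more than 20 mm (distance of fine_comb_handle from where it was at the start of the episode above 0.02 m).
It also fails if it takes over 58 s, if anything falls off the work surface, if the arm or the gripper's body presses on something with over 40 N, if the wrist force passes 120 N, or if a joint passes its speed limit or range.

## Working session

There is one attempt and no reset: what is moved stays moved. The work goes in short steps, Python scripts to look and compute and a shell command to move; the robot and the scene stay as the last step left them, time stands still between calls to the robot, and variables do not carry over. Pictures are saved under pics/ and viewed, and the job is handed in when it is done.

```bash
ls; mkdir -p pics
python3 - <<'E'
from workcell import *
import cv2
o=get_obs(); print(o)
for n in ("scene","top","wrist"):
    c=calibration(n); print(n,c)
    im=camera(n); cv2.imwrite(f"pics/{n}0.png",im[:,:,::-1])
E
```

```text
pics
{'clock': 0.0, 'joint_pos': array([ 1.20936659,  0.33287991, -0.06469187,  1.46097063,  0.02159225,
        1.34989208, -0.08853059]), 'joint_velocities': array([ 8.37555022e-04,  1.08477560e-03, -1.20428498e-03, -9.49678028e-04,
       -8.45928967e-04, -1.38588037e-03,  4.82477370e-05]), 'tau': array([ 9.86532405e-05, -6.25450444e+01,  4.92239348e-02, -3.91593504e+01,
        1.61532493e-02,  9.89028078e-03,  1.83934617e-06]), 'position': array([ 0.20760331, -0.58910318,  0.2304969 ]), 'ee_rot': array([ 9.85684880e-01,  1.68596524e-01, -1.53759703e-04, -7.10972007e-04]), 'ft_force': array([-0.53793778,  0.54510888,  0.57164398]), 'torque': array([0.03747952, 0.01006426, 0.01534777]), 'grip_width': 0.9978344786409086}
scene {'mtx': array([[399.29947558,   0.        , 256.7186857 ],
       [  0.        , 399.29947558, 191.32757743],
       [  0.        ,   0.        ,   1.        ]]), 'dist_coeffs': array([0.04037986, 0.        , 0.        , 0.        , 0.        ]), 'rvec': array([ 0.80997926, -2.35808677,  1.36612201]), 'tvec': array([0.43458293, 0.24320613, 0.80480095])}
top {'mtx': array([[442.85792646,   0.        , 261.33268507],
       [  0.        , 442.85792646, 203.57844554],
       [  0.        ,   0.        ,   1.        ]]), 'dist_coeffs': array([-0.11819087,  0.        ,  0.        ,  0.        ,  0.        ]), 'rvec': array([ 2.18186509e+00, -2.20673542e+00, -1.66959798e-03]), 'tvec': array([0.02874794, 0.52598982, 1.14107959])}
wrist {'mtx': array([[313.70706565,   0.        , 256.33916173],
       [  0.        , 313.70706565, 186.75980763],
       [  0.        ,   0.        ,   1.        ]]), 'dist_coeffs': array([-0.07993713,  0.        ,  0.        ,  0.        ,  0.        ]), 'rvec': array([-2.35817293,  1.66889029,  0.25130418]), 'tvec': array([-0.62397501, -0.0368528 ,  0.37798815])}
```

View pics/scene0.png

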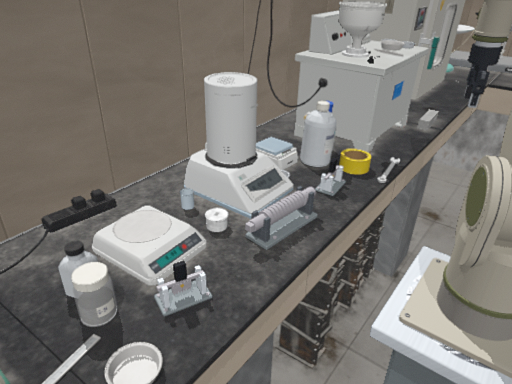

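View pics/top0.png

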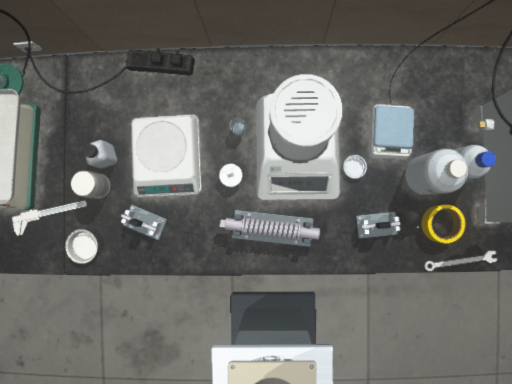

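View pics/wrist0.png

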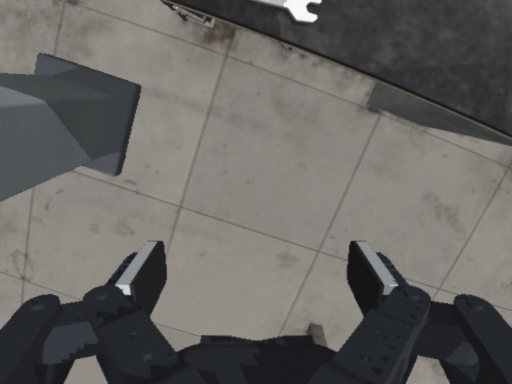

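The scene camera shows two racks. In the top view they are near (143,222) on the left and (378,225) on the right, with the spindle at about (270,229) and the balance behind it. I'll zoom in to tell the combs apart.

Run:
```python
import cv2,numpy as np
t=cv2.imread("pics/top0.png"); s=cv2.imread("pics/scene0.png")
f=lambda im,x,y,w,h,W,H:cv2.resize(im[y:y+h,x:x+w],(W,H),interpolation=cv2.INTER_CUBIC)
a=np.hstack([f(t,108,195,70,55,400,300),f(t,343,195,70,55,400,300)])
b=np.hstack([f(s,145,250,80,60,400,300),f(s,300,160,60,45,400,300)])
cv2.imwrite("pics/zoom0.png",np.vstack([a,b]))
cv2.imwrite("pics/zoom1.png",np.vstack([f(t,210,200,120,50,800,333),f(s,235,180,100,66,400,264).repeat(1,0) if 0 else cv2.resize(s[180:246,235:335],(800,267))]))
```

```text
(no output)
```

View pics/zoom0.png

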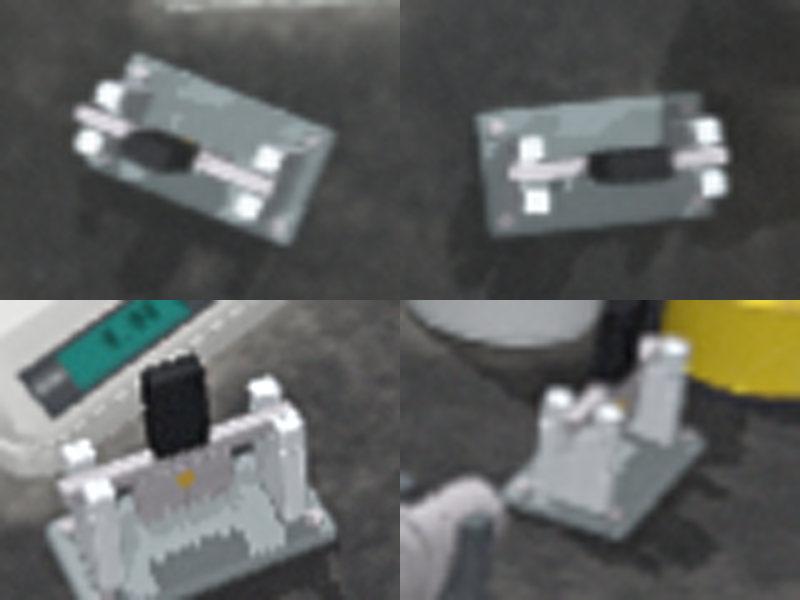

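View pics/zoom1.png

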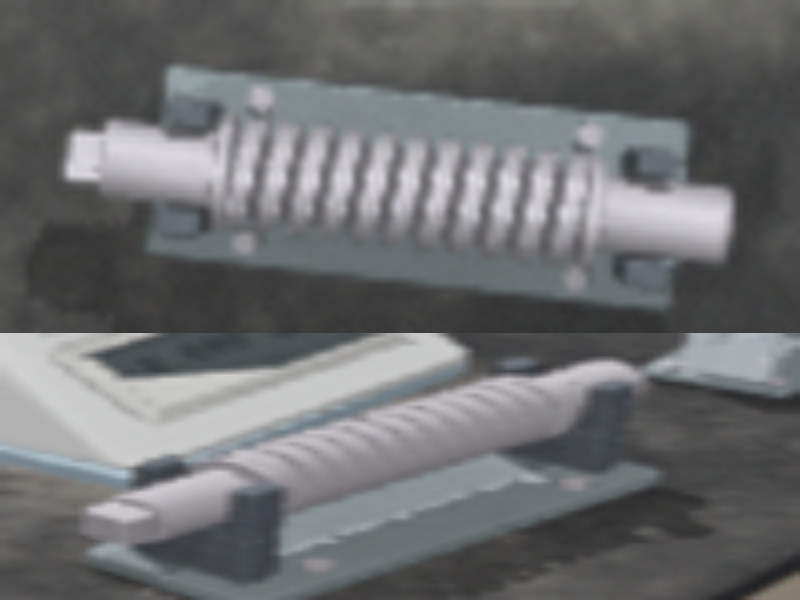

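```bash
cat > h.py <<'E'
import numpy as np,cv2
from workcell import *
from scipy.spatial.transform import Rotation as Ro
def ray(c,px):
    p=cv2.undistortPoints(np.array([[px]],float),c["mtx"],c["dist_coeffs"])[0,0]
    R=cv2.Rodrigues(c["rvec"])[0]; t=np.array(c["tvec"]).ravel()
    o=-R.T@t; d=R.T@np.array([p[0],p[1],1]); return o,d/np.linalg.norm(d)
def onz(c,px,z):
    o,d=ray(c,px); return o+d*(z-o[2])/d[2]
def proj(c,P):
    return cv2.projectPoints(np.array(P,float).reshape(-1,1,3),c["rvec"],c["tvec"],c["mtx"],c["dist_coeffs"])[0][:,0]
def tooldelta(target):
    o=get_obs(); R=Ro.from_quat(o["ee_rot"]); return R.inv().apply(np.array(target)-o["position"])
def tooly(): 
    o=get_obs(); R=Ro.from_quat(o["ee_rot"]).as_matrix(); return R
E
python3 - <<'E'
from h import *
c=calibration("top")
for n,a,b in(("right",(362.3,226.5),(400.4,223.6)),("left",(121.1,215.5),(155.8,229.3))):
    A=onz(c,a,.051);B=onz(c,b,.051); d=B-A
    print(n,(A+B)/2,np.linalg.norm(d),np.degrees(np.arctan2(d[1],d[0])))
# spindle ends at z=.06..  zoom scale 6.667
for a,b in(((65,157),(733,215)),((225,172),(597,215))):
    A=onz(c,(210+a[0]/6.667,200+a[1]/6.66),.07);B=onz(c,(210+b[0]/6.667,200+b[1]/6.66),.07);d=B-A
    print((A+B)/2,np.linalg.norm(d),np.degrees(np.arctan2(d[1],d[0])))
print(tooly()); print(get_obs()["position"])
cw=calibration("wrist");R=cv2.Rodrigues(cw["rvec"])[0];co=-R.T@cw["tvec"]
print("cam in tool",tooly().T@(co-get_obs()["position"]), "axis in tool",tooly().T@R[2])
E
```

```text
right [ 0.46802313 -0.27753046  0.051     ] 0.09639358625127159 -86.4720288975587
left [0.48110059 0.33399663 0.051     ] 0.09699042389827184 -111.58152485987591
[0.46470398 0.00116404 0.07      ] 0.24650070449539624 -95.56280654268511
[ 0.46194489 -0.00342852  0.07      ] 0.1374927009950943 -97.19582438814692
[[ 9.43144265e-01  3.32383405e-01 -4.09638852e-04]
 [ 3.32383655e-01 -9.43143696e-01  1.03644956e-03]
 [-4.18496677e-05 -1.11367871e-03 -9.99999379e-01]]
[ 0.2076372  -0.58918686  0.23069602]
cam in tool [ 0.0755179  -0.00043563 -0.14090842] axis in tool [-2.92893232e-01  1.83162009e-04  9.56145136e-01]
```

Run:
```python
from h import *
print(tooldelta([.468,-.2775,.2307]))
```

```text
[ 3.49159304e-01 -2.07425227e-01  2.12413832e-04]
```

```bash
python3 -m handwheel '[{"jaw":85,"delta_pos":[0.035,-0.021,0],"turn":-0.04},{"jaw":85,"delta_pos":[0.07,-0.042,0],"turn":-0.08},{"jaw":85,"delta_pos":[0.105,-0.062,0],"turn":-0.12},{"jaw":85,"delta_pos":[0.14,-0.083,0],"turn":-0.16},{"jaw":85,"delta_pos":[0.175,-0.104,0],"turn":-0.2},{"jaw":85,"delta_pos":[0.21,-0.125,0],"turn":-0.24},{"jaw":85,"delta_pos":[0.245,-0.145,0],"turn":-0.28},{"jaw":85,"delta_pos":[0.28,-0.166,0],"turn":-0.32},{"jaw":85,"delta_pos":[0.315,-0.187,0],"turn":-0.36},{"jaw":85,"delta_pos":[0.349,-0.2075,0],"turn":-0.395}]' 40
python3 -m handwheel '[{"jaw":85,"delta_pos":[0,0,0],"turn":-0.016},{"jaw":85,"delta_pos":[0,0,0],"turn":-0.016},{"jaw":85,"delta_pos":[0,0,0],"turn":-0.016}]'
python3 - <<'E'
from h import *
im=camera("wrist"); cv2.imwrite("pics/wrist1.png",im[:,:,::-1])
np.savez("w1.npz",**calibration("wrist"))
print(tooly(),get_obs()["position"],get_obs()["joint_pos"])
E
```

```text
clock: 0.98
position: [0.4689, -0.2759, 0.2314]
ee_rot: [0.702, 0.713, -0.0, 0.0]
ft_force: [0.2, -0.4, -0.6]
grip_width: 0.997
clock: 1.23
position: [0.4676, -0.2781, 0.2311]
ee_rot: [0.686, 0.727, -0.0, -0.0]
ft_force: [-1.0, 0.5, -0.9]
grip_width: 0.998
[[-5.57850651e-02  9.98442527e-01 -7.38895578e-04]
 [ 9.98442780e-01  5.57848964e-02 -2.46916130e-04]
 [-2.05312352e-04 -7.51519188e-04 -9.99999697e-01]] [ 0.46719172 -0.2787381   0.2310502 ] [ 0.86165704  0.18697085 -0.45941556  1.6571773   0.08577353  1.31792356
  0.443449  ]
```

View pics/wrist1.png

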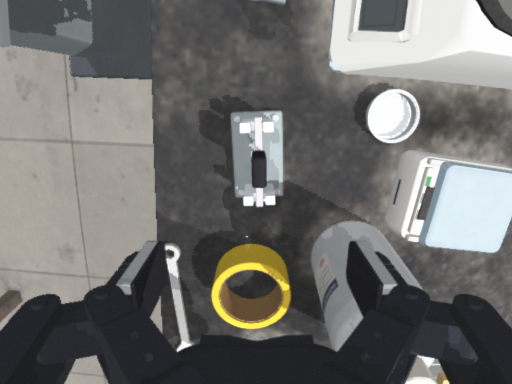

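Run:
```python
from h import *
c=dict(np.load("w1.npz")); im=cv2.imread("pics/wrist1.png")
print("tcp px",proj(c,[get_obs()["position"],[.468,-.2775,.051],[.468,-.2775,.093]]))
z=cv2.resize(im[100:220,210:310],(600,720),interpolation=cv2.INTER_CUBIC)[:600]
cv2.imwrite("pics/zw1.png",z)
g=im[100:220,210:310].max(2)
m=(g<40).astype(np.uint8); n,l,s,ce=cv2.connectedComponentsWithStats(m)
for i in range(1,n):
    if s[i][4]>30: print(s[i]+np.array([210,100,0,0,0]),ce[i]+[210,100])
```

```text
tcp px [[254.811532   248.06118828]
 [256.65801645 164.68615286]
 [256.64577448 174.97945809]]
[253 152  12   7  68] [258.17647059 154.64705882]
```

View pics/zw1.png

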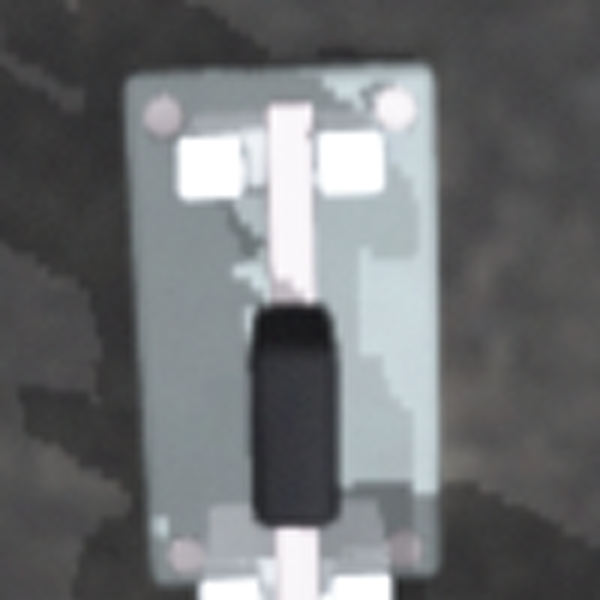

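Run:
```python
from h import *
c=dict(np.load("w1.npz"))
P=lambda x,y,z:onz(c,(210+x/6-.4,100+y/6-.4),z)
A=P(296,348,.093);B=P(296,525,.093);print("handle",A,B,np.linalg.norm(A-B),(A+B)/2)
L=P(252,430,.093);R=P(340,430,.093);print("thick",np.linalg.norm(L-R),(L+R)/2)
# bar far end, top z=.053
e1=P(290,103,.053);e0=P(293,300,.053);print(e1,e0)
# bar lower end in full image
im=cv2.imread("pics/wrist1.png");cv2.imwrite("pics/zw1b.png",cv2.resize(im[180:215,235:285],(800,560),interpolation=cv2.INTER_CUBIC))
# post tops z=.056
for q in((209,167),(351,162)):print("post",P(*q,.056))
```

```text
handle [ 0.46915438 -0.2611446   0.093     ] [ 0.47077847 -0.28902086  0.093     ] 0.02792353624819795 [ 0.46996642 -0.27508273  0.093     ]
thick 0.013438719080398282 [ 0.4698954  -0.27386902  0.093     ]
[ 0.46649378 -0.22795298  0.053     ] [ 0.46890461 -0.26108061  0.053     ]
post [ 0.45361088 -0.23895337  0.056     ]
post [ 0.47714935 -0.23680685  0.056     ]
```

View pics/zw1b.png

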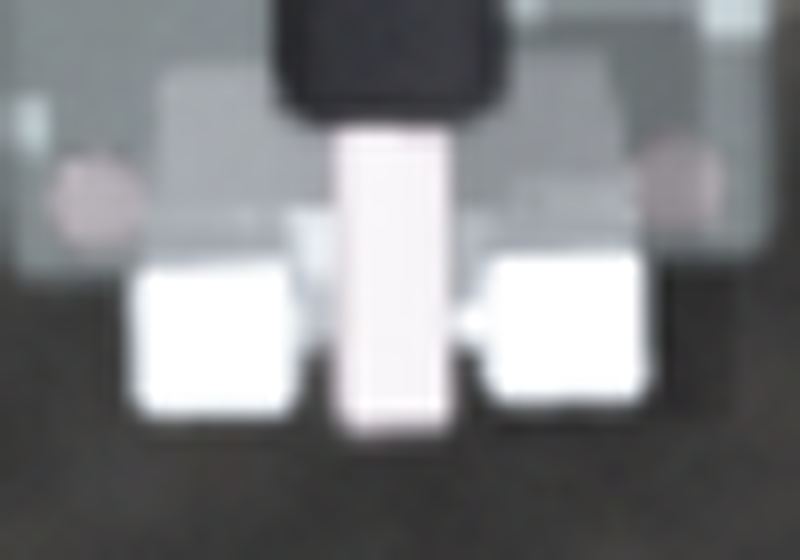

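Run:
```python
from h import *
c=dict(np.load("w1.npz"))
Q=lambda x,y,z:onz(c,(235+x/16-.47,180+y/16-.47),z)
P=lambda x,y,z:onz(c,(210+x/6-.42,100+y/6-.42),z)
e1=P(290,103,.053);e2=Q(394,433,.053);d=e1-e2
print("bar",(e1+e2)/2,np.linalg.norm(d),np.degrees(np.arctan2(d[1],d[0])))
a=(P(209,167,.056)+P(351,162,.056))/2;b=(Q(213,342,.056)+Q(567,328,.056))/2;d=a-b
print("rack",(a+b)/2,np.linalg.norm(d),np.degrees(np.arctan2(d[1],d[0])), "post sep should be 78")
R=tooly();print("tool x yaw",np.degrees(np.arctan2(R[1,0],R[0,0])))
print(tooldelta([(e1+e2)[0]/2,(e1+e2)[1]/2,.0]))
```

```text
bar [ 0.46988093 -0.27564095  0.053     ] 0.09565624188444459 94.08634315910521
rack [ 0.46894031 -0.27656629  0.056     ] 0.07774038997452364 95.28633666006797 post sep should be 78
tool x yaw 93.19790895513962
[0.00298975 0.00303143 0.23104738]
```

```bash
python3 -m handwheel '[{"jaw":50,"delta_pos":[0.003,0.0025,0.03],"turn":-0.006},{"jaw":50,"delta_pos":[0.003,0.0025,0.06],"turn":-0.006},{"jaw":50,"delta_pos":[0.003,0.0025,0.09],"turn":-0.006},{"jaw":50,"delta_pos":[0.003,0.0025,0.115],"turn":-0.006},{"jaw":50,"delta_pos":[0.003,0.0025,0.13],"turn":-0.006},{"jaw":50,"delta_pos":[0.003,0.0025,0.13],"turn":-0.006},{"jaw":50,"delta_pos":[0.003,0.0025,0.13],"turn":-0.006}]'
python3 - <<'E'
from h import *
im=camera("wrist"); c=calibration("wrist");cv2.imwrite("pics/wrist2.png",im[:,:,::-1])
np.savez("w2.npz",**c);p=get_obs()["position"]
print(p,get_obs()["ft_force"], proj(c,[p,[.4695,-.2757,.093]]))
E
```

```text
clock: 1.87
position: [0.4693, -0.2756, 0.1011]
ee_rot: [0.68, 0.733, -0.0, -0.001]
ft_force: [0.6, -0.5, 0.5]
grip_width: 0.589
[ 0.47020873 -0.27567015  0.10220419] [-0.64257364  0.10883431  1.88040083] [[254.86925847 248.06637389]
 [253.6065843  239.70944484]]
```

View pics/wrist2.png

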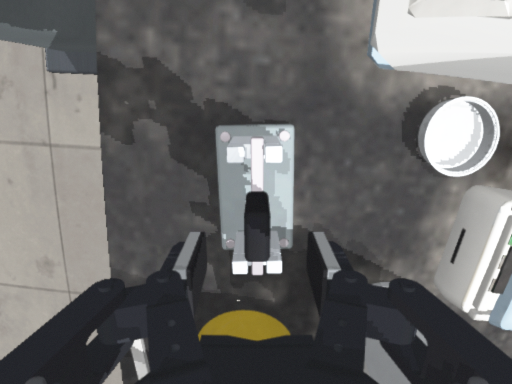

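The handle is centred between the fingers, at about (257,238). I'll go down and grip it.

```bash
python3 -m handwheel '[{"jaw":50,"delta_pos":[0,0.001,0.02],"turn":0},{"jaw":50,"delta_pos":[0,0.001,0.041],"turn":0},{"jaw":50,"delta_pos":[0,0.001,0.041],"turn":0},{"jaw":5,"delta_pos":[0,0.001,0.041],"turn":0},{"jaw":5,"delta_pos":[0,0.001,0.041],"turn":0},{"jaw":5,"delta_pos":[0,0.001,0.041],"turn":0},{"jaw":5,"delta_pos":[0,0.001,0.041],"turn":0},{"jaw":5,"delta_pos":[0,0.001,0.041],"turn":0},{"jaw":5,"delta_pos":[0,0.001,0.041],"turn":0},{"jaw":5,"delta_pos":[0,0.001,0.041],"turn":0}]' 60
python3 -m handwheel '[{"jaw":5,"delta_pos":[0,0,-0.01],"turn":0},{"jaw":5,"delta_pos":[0,0,-0.025],"turn":0},{"jaw":5,"delta_pos":[0,0,-0.05],"turn":0},{"jaw":5,"delta_pos":[0,0,-0.08],"turn":0},{"jaw":5,"delta_pos":[0,0,-0.11],"turn":0},{"jaw":5,"delta_pos":[0,0,-0.12],"turn":0},{"jaw":5,"delta_pos":[0,0,-0.12],"turn":0},{"jaw":5,"delta_pos":[0,0,-0.12],"turn":0}]'
python3 - <<'E'
from h import *
for n in("wrist","scene"):
    o=get_obs();im=camera(n); c=calibration(n);cv2.imwrite(f"pics/{n}3.png",im[:,:,::-1])
    np.savez(f"{n[0]}3.npz",pos=o["position"],q=o["ee_rot"],**c)
    print(o["position"],o["ee_rot"],o["ft_force"])
print(np.degrees(np.arctan2(tooly()[1,0],tooly()[0,0])))
E
```

```text
clock: 2.75
position: [0.4715, -0.2753, 0.062]
ee_rot: [0.679, 0.734, -0.0, 0.001]
ft_force: [-3.2, -0.1, 6.4]
grip_width: 0.152
clock: 3.42
position: [0.4714, -0.2746, 0.1807]
ee_rot: [0.679, 0.734, 0.0, 0.001]
ft_force: [0.8, 0.4, -1.7]
grip_width: 0.154
[ 0.47136167 -0.27464445  0.18072196] [6.79023342e-01 7.34116406e-01 2.44187891e-05 6.34819323e-04] [ 0.8472728   0.39137242 -1.69668893]
[ 0.47073988 -0.27437055  0.17952889] [ 6.78998414e-01  7.34139589e-01 -1.78498657e-04 -4.31039110e-04] [ 0.60953831  0.27514013 -0.89092579]
94.46975234851013
```

View pics/wrist3.png

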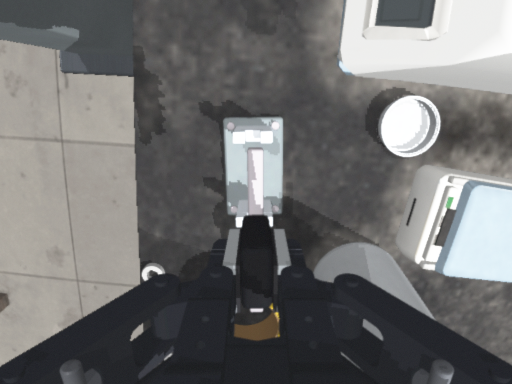

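View pics/scene3.png

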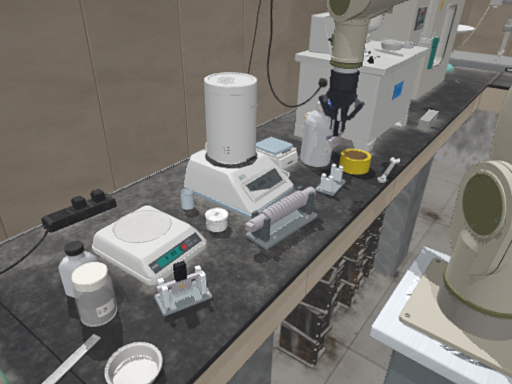

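Run:
```python
from h import *
print(tooldelta([.463,-.003,.195]))
f=np.load("w3.npz");c={k:f[k] for k in("mtx","dist_coeffs","rvec","tvec")}
R=Ro.from_quat(f["q"]);print("bar far end in tool",R.inv().apply(onz(c,(254.3,149.5),.172)-f["pos"]))
print(R.inv().apply(onz(c,(256.5,213),.172)-f["pos"]))
im=cv2.imread("pics/wrist3.png");cv2.imwrite("pics/zw3.png",cv2.resize(im[120:240,210:310],(600,600),interpolation=cv2.INTER_CUBIC))
```

```text
[ 0.27098391  0.01361854 -0.01573814]
bar far end in tool [ 0.0487816  -0.00081141  0.00867739]
[0.01621857 0.00024841 0.00870761]
```

View pics/zw3.png

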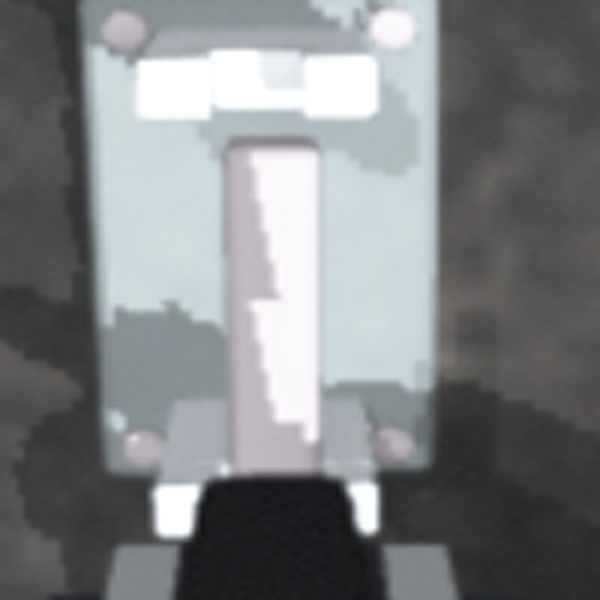

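```bash
python3 -m handwheel '[{"jaw":5,"delta_pos":[0.03,0,-0.005],"turn":0.01},{"jaw":5,"delta_pos":[0.065,-0.002,-0.01],"turn":0.02},{"jaw":5,"delta_pos":[0.1,-0.005,-0.015],"turn":0.03},{"jaw":5,"delta_pos":[0.135,-0.01,-0.015],"turn":0.04},{"jaw":5,"delta_pos":[0.17,-0.015,-0.015],"turn":0.05},{"jaw":5,"delta_pos":[0.205,-0.02,-0.015],"turn":0.056},{"jaw":5,"delta_pos":[0.24,-0.025,-0.015],"turn":0.056},{"jaw":5,"delta_pos":[0.265,-0.028,-0.015],"turn":0.056},{"jaw":5,"delta_pos":[0.271,-0.029,-0.015],"turn":0.056},{"jaw":5,"delta_pos":[0.271,-0.029,-0.015],"turn":0.056}]'
python3 -m handwheel '[{"jaw":5,"delta_pos":[0,0,0],"turn":0},{"jaw":5,"delta_pos":[0,0,0],"turn":0}]'
python3 - <<'E'
from h import *
for n in("wrist","scene"):
    o=get_obs();im=camera(n); c=calibration(n);cv2.imwrite(f"pics/{n}4.png",im[:,:,::-1])
    np.savez(f"{n[0]}4.npz",pos=o["position"],q=o["ee_rot"],**c)
    print(o["position"],o["ee_rot"],o["ft_force"])
print(np.degrees(np.arctan2(tooly()[1,0],tooly()[0,0])))
E
```

```text
clock: 4.35
position: [0.4204, -0.0051, 0.1944]
ee_rot: [0.74, 0.673, -0.001, -0.0]
ft_force: [0.3, 0.8, -0.4]
grip_width: 0.157
clock: 4.52
position: [0.4211, -0.008, 0.1947]
ee_rot: [0.741, 0.671, -0.0, -0.0]
ft_force: [1.2, -0.1, -1.2]
grip_width: 0.153
[ 0.42111531 -0.00798402  0.19472392] [ 7.41454055e-01  6.71003431e-01 -2.95239650e-04 -4.38236694e-04] [ 1.2187356  -0.14875682 -1.18847262]
[ 0.42120563 -0.00799032  0.19482441] [ 7.41553796e-01  6.70893239e-01 -1.85828103e-04 -4.41044555e-04] [-0.245249   -0.45716727 -2.12072851]
84.27458812190349
```

View pics/wrist4.png

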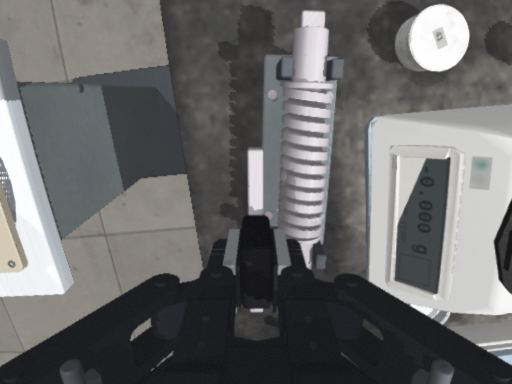

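View pics/scene4.png

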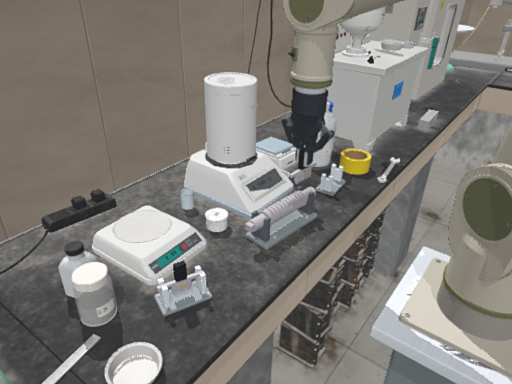

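I estimated the sideways shift before reading the computed value, so the tool is 40 mm short of the spindle in x. That leaves the whole thread visible at about (305,80)–(300,240), so I'll measure from here.

Run:
```python
import cv2
im=cv2.imread("pics/wrist4.png");cv2.imwrite("pics/zw4.png",cv2.resize(im[0:150,240:370],(520,600),interpolation=cv2.INTER_CUBIC))
cv2.imwrite("pics/zw4b.png",cv2.resize(im[130:280,240:370],(520,600),interpolation=cv2.INTER_CUBIC))
```

```text
(no output)
```

View pics/zw4.png

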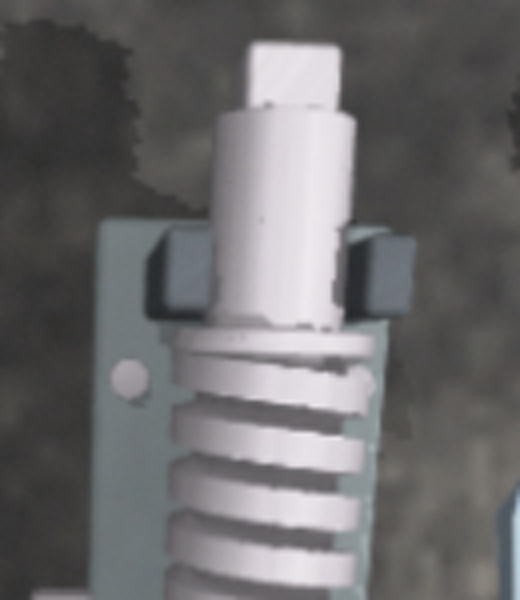

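View pics/zw4b.png

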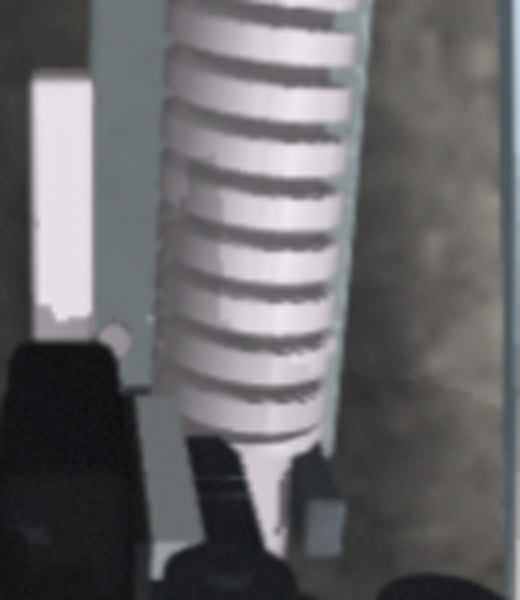

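```bash
cat > axis.py <<'E'
from h import *
f=np.load("w4.npz");c={k:f[k] for k in("mtx","dist_coeffs","rvec","tvec")}
A=lambda x,y,z:onz(c,(240+x/4-.375,0+y/4-.375),z)
B=lambda x,y,z:onz(c,(240+x/4-.375,130+y/4-.375),z)
pts=[A(283.5,150,.06),A((172+375)/2,345,.06),A((170+358)/2,510,.06),A((168+356)/2,570,.06),B((166+356)/2,40,.06),B((163+350)/2,150,.06),B((160+343)/2,230,.06)]
pts=np.array(pts)[:,:2];m=pts.mean(0);u=np.linalg.svd(pts-m)[2][0];u*=np.sign(u[1])
if __name__=="__main__":
    print(pts); print("res mm",((pts-m)@[-u[1],u[0]])*1e3)
    print("yaw",np.degrees(np.arctan2(u[1],u[0])))
    far=[A(189,268,.078),A(389,274,.078)];near=B(325,528,.078)
    print("far",far,"near",near)
    F=(far[0]+far[1])[:2]/2; print("far axial",(F-m)@u,"near axial",(near[:2]-m)@u, "centre",m+u*(((F-m)@u+(near[:2]-m)@u)/2), "sep (172)",((F-near[:2])@u))
    print("lat of cheek mid",(F-m)@[-u[1],u[0]])
E
python3 axis.py
```

```text
[[ 0.47755073  0.1058953 ]
 [ 0.47306929  0.06739436]
 [ 0.46896497  0.03291119]
 [ 0.4677588   0.01980056]
 [ 0.46766716  0.02203615]
 [ 0.46522662 -0.00275143]
 [ 0.46301077 -0.0215286 ]]
res mm [-0.09987366 -0.00126417  0.17702312 -0.10722819  0.23663976 -0.14170736
 -0.0635895 ]
yaw 83.50651690154692
far [array([0.45470572, 0.08339561, 0.078     ]), array([0.49366217, 0.0787856 , 0.078     ])] near [ 0.47404023 -0.09027522  0.078     ]
far axial 0.04939233116718674 near axial -0.12089037995368611 centre [ 0.46499261 -0.00355432] sep (172) 0.17028271112087284
lat of cheek mid 0.00044014199588317596
```

Run:
```python
from axis import *
ctr=np.array([.465,-.0036]);n=np.array([-u[1],u[0]])
im=cv2.imread("pics/wrist4.png");g=im.max(2).astype(np.float32)
s=np.arange(-.05,.065,.0005)
prof=0
for off in(-.002,0,.002):
    P=np.array([[*(ctr+u*a+n*off),.081] for a in s]);px=proj(c,P).astype(np.float32)
    v=cv2.remap(g,px[:,0:1],px[:,1:2],cv2.INTER_CUBIC).ravel(); 
    d=np.diff(v); 
    E=[(round(s[i]*1e3+.25,1),int(d[i])) for i in range(1,len(d)-1) if abs(d[i])>8 and abs(d[i])>=abs(d[i-1]) and abs(d[i])>abs(d[i+1])]
    print(off,E)
    if off==0: print(v.astype(int).tolist())
R=cv2.Rodrigues(c["rvec"])[0];cam=-R.T@c["tvec"];print("cam axial",(cam[:2]-ctr)@u,(cam[:2]-ctr)@n,cam[2])
```

```text
-0.002 [(np.float64(-47.2), 28), (np.float64(-39.7), -28), (np.float64(-35.2), 33), (np.float64(-28.2), -39), (np.float64(-26.7), -9), (np.float64(-23.7), 34), (np.float64(-16.2), -38), (np.float64(-11.7), 32), (np.float64(-4.2), -32), (np.float64(0.3), 36), (np.float64(7.8), -39), (np.float64(12.3), 36), (np.float64(19.3), -37), (np.float64(23.8), 38), (np.float64(31.3), -38), (np.float64(35.8), 52), (np.float64(43.3), -42), (np.float64(47.3), 55), (np.float64(54.8), -53), (np.float64(59.8), 45)]
0 [(np.float64(-47.2), 33), (np.float64(-39.7), -22), (np.float64(-35.2), 33), (np.float64(-27.7), -31), (np.float64(-23.2), 32), (np.float64(-16.2), -37), (np.float64(-11.2), 33), (np.float64(-4.2), -35), (np.float64(0.8), 33), (np.float64(7.8), -32), (np.float64(12.3), 34), (np.float64(19.8), -37), (np.float64(24.3), 36), (np.float64(31.3), -40), (np.float64(35.8), 34), (np.float64(43.3), -40), (np.float64(47.8), 41), (np.float64(55.3), -39), (np.float64(59.8), 61)]
[95, 93, 91, 98, 109, 138, 171, 199, 200, 199, 200, 199, 197, 196, 196, 196, 195, 195, 192, 181, 166, 143, 123, 107, 98, 96,
[... 892 characters left out ...]
22, 222, 223, 222, 223, 210, 179, 140, 110, 104, 102, 103, 103, 100, 106, 122, 184, 232, 224, 223, 222, 222, 222, 223, 222, 222]
0.002 [(np.float64(-47.2), 28), (np.float64(-39.7), -28), (np.float64(-35.2), 37), (np.float64(-27.7), -24), (np.float64(-26.7), -22), (np.float64(-23.2), 34), (np.float64(-15.7), -32), (np.float64(-11.2), 37), (np.float64(-3.7), -35), (np.float64(0.8), 36), (np.float64(8.3), -29), (np.float64(12.8), 35), (np.float64(20.3), -32), (np.float64(24.3), 39), (np.float64(31.8), -33), (np.float64(36.3), 35), (np.float64(43.3), -35), (np.float64(48.3), 44), (np.float64(55.3), -47), (np.float64(59.8), 62)]
cam axial 0.06602853882260445 0.04320781273027623 0.3357428355008078
```

Run:
```python
from h import *
u=np.array([np.cos(np.radians(83.5)),np.sin(np.radians(83.5))]);ctr=np.array([.465,-.0036])
t=ctr+u*(-.0026);print(t,tooldelta([*t,.140]))
f=np.load("w4.npz");c={k:f[k] for k in("mtx","dist_coeffs","rvec","tvec")}
q=onz(c,(240+62/4-.4,130+75/4-.4),f["pos"][2]-.009)
print(Ro.from_quat(f["q"]).inv().apply(q-f["pos"]))
```

```text
[ 0.46470567 -0.00618329] [0.00597145 0.04312381 0.0548812 ]
[0.04885601 0.00012608 0.00900722]
```

```bash
python3 -m handwheel '[{"jaw":5,"delta_pos":[0.002,0.015,0],"turn":0.0044},{"jaw":5,"delta_pos":[0.006,0.03,0],"turn":0.0044},{"jaw":5,"delta_pos":[0.006,0.043,0.01],"turn":0.0044},{"jaw":5,"delta_pos":[0.006,0.043,0.03],"turn":0.0044},{"jaw":5,"delta_pos":[0.006,0.043,0.045],"turn":0.0044},{"jaw":5,"delta_pos":[0.006,0.043,0.055],"turn":0.0044},{"jaw":5,"delta_pos":[0.006,0.043,0.055],"turn":0.0044},{"jaw":5,"delta_pos":[0.006,0.043,0.055],"turn":0.0044},{"jaw":5,"delta_pos":[0.006,0.043,0.055],"turn":0.0044}]'
python3 - <<'E'
from h import *
n="wrist"
o=get_obs();im=camera(n); c=calibration(n);cv2.imwrite(f"pics/{n}5.png",im[:,:,::-1])
np.savez(f"{n[0]}5.npz",pos=o["position"],q=o["ee_rot"],**c)
im=camera("scene");cv2.imwrite("pics/scene5.png",cv2.resize(im[130:270,200:360,::-1],(800,700))[:600])
print(o["position"],o["ee_rot"],o["ft_force"],get_obs()["position"],get_obs()["ft_force"])
print(np.degrees(np.arctan2(tooly()[1,0],tooly()[0,0])))
E
```

```text
clock: 5.37
position: [0.4651, -0.0051, 0.1411]
ee_rot: [0.746, 0.666, 0.0, 0.0]
ft_force: [-0.3, 0.4, -1.4]
grip_width: 0.158
[ 0.46509115 -0.00510759  0.14112948] [7.45608164e-01 6.66384395e-01 3.42242347e-04 4.31222396e-04] [-0.3152234   0.376758   -1.43415902] [ 0.46518953 -0.0049954   0.14127329] [-0.18941201  0.75566574 -1.27950372]
83.5917256902262
```

View pics/wrist5.png

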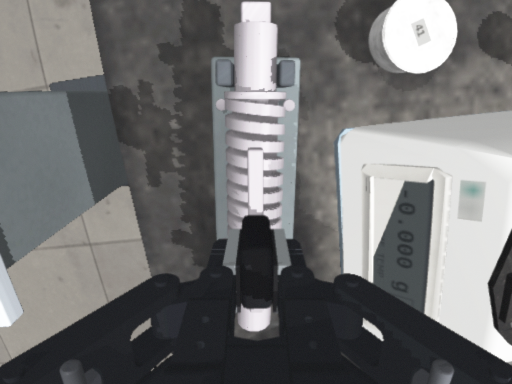

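View pics/scene5.png

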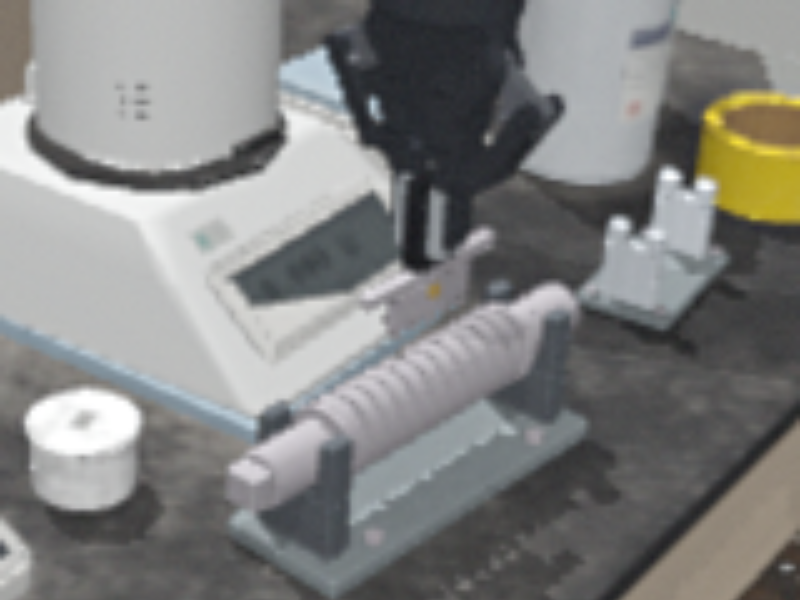

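Run:
```python
from h import *
f=np.load("w5.npz");c={k:f[k] for k in("mtx","dist_coeffs","rvec","tvec")}
u=np.array([np.cos(np.radians(83.5)),np.sin(np.radians(83.5))]);ctr=np.array([.465,-.0036]);n=np.array([-u[1],u[0]])
im=cv2.imread("pics/wrist5.png");g=im.max(2).astype(np.float32)
s=np.arange(-.0,.065,.0005)
for off in(-.01,-.008,.008,.01):
    z=.06+np.sqrt(.021**2-off**2)
    px=proj(c,np.array([[*(ctr+u*a+n*off),z] for a in s])).astype(np.float32)
    v=cv2.remap(g,px[:,0:1],px[:,1:2],cv2.INTER_CUBIC).ravel();d=np.diff(v)
    print(off,[(float(round(s[i]*1e3+.25,1)),int(d[i])) for i in range(1,len(d)-1) if abs(d[i])>8 and abs(d[i])>=abs(d[i-1]) and abs(d[i])>abs(d[i+1])])
cv2.imwrite("pics/zw5.png",cv2.resize(im[80:240,200:310],(413*1,600),interpolation=cv2.INTER_CUBIC))
e=onz(c,(255.8,148.7),f["pos"][2]-.009);print(Ro.from_quat(f["q"]).inv().apply(e-f["pos"]), (e[:2]-ctr)@u,(e[:2]-ctr)@n)
print("tcp axial",(f["pos"][:2]-ctr)@u,(f["pos"][:2]-ctr)@n)
```

```text
-0.01 [(6.8, -50), (8.2, -11), (11.8, 40), (19.2, -43), (23.8, 39), (30.8, -44), (35.2, 40), (42.2, -57), (47.2, 53), (54.2, -51), (58.8, 44)]
-0.008 [(7.8, -41), (11.8, 48), (19.2, -60), (23.8, 50), (30.8, -54), (35.2, 44), (43.2, -47), (47.2, 58), (54.8, -65), (59.3, 59)]
0.008 [(1.2, 29), (8.8, -25), (13.3, 38), (20.8, -25), (25.2, 34), (32.8, -21), (37.2, 40), (44.8, -28), (49.2, 38), (56.2, -29), (61.2, 38)]
0.01 [(1.8, 29), (9.3, -19), (13.8, 31), (20.8, -27), (25.8, 32), (32.8, -19), (37.2, 29), (44.8, -24), (49.2, 34), (56.2, -25), (61.2, 41)]
[0.04873748 0.00046478 0.00899738] 0.047249910905547185 -0.0006701825338968812
tcp axial -0.0014875832948352697 -0.0002612235709359908
```

View pics/zw5.png

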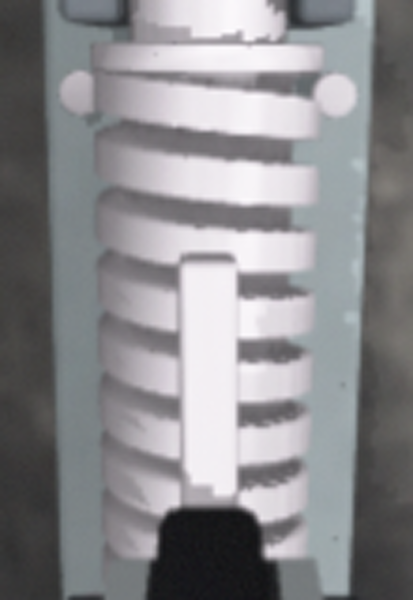

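```bash
python3 -m handwheel '[{"jaw":5,"delta_pos":[-0.001,0,0.005],"turn":0},{"jaw":5,"delta_pos":[-0.001,0,0.01],"turn":0},{"jaw":5,"delta_pos":[-0.001,0,0.014],"turn":0},{"jaw":5,"delta_pos":[-0.001,0,0.016],"turn":0},{"jaw":5,"delta_pos":[-0.001,0,0.016],"turn":0},{"jaw":5,"delta_pos":[-0.001,0,0.016],"turn":0},{"jaw":5,"delta_pos":[-0.001,0,0.017],"turn":0},{"jaw":5,"delta_pos":[-0.001,0,0.017],"turn":0}]'
python3 -m handwheel '[{"jaw":5,"delta_pos":[0,0,0.0005],"turn":0},{"jaw":5,"delta_pos":[0,0,0.001],"turn":0},{"jaw":5,"delta_pos":[0,0,0.001],"turn":0}]'
python3 -m handwheel '[{"jaw":5,"delta_pos":[0,0,0.0005],"turn":0},{"jaw":5,"delta_pos":[0,0,0.001],"turn":0},{"jaw":5,"delta_pos":[0,0,0.001],"turn":0}]'
```

```text
clock: 6.13
position: [0.4646, -0.0059, 0.1233]
ee_rot: [0.745, 0.667, 0.0, 0.0]
ft_force: [-0.3, 0.6, -1.2]
grip_width: 0.154
clock: 6.38
position: [0.4645, -0.0059, 0.1223]
ee_rot: [0.745, 0.667, -0.0, 0.0]
ft_force: [-0.3, -0.3, -1.0]
grip_width: 0.154
clock: 6.63
position: [0.4644, -0.0059, 0.1212]
ee_rot: [0.745, 0.667, -0.0, 0.0]
ft_force: [-0.6, -0.4, -0.6]
grip_width: 0.149
```

```bash
for i in 1 2 3; do python3 -m handwheel '[{"jaw":5,"delta_pos":[0,0,0.0005],"turn":0},{"jaw":5,"delta_pos":[0,0,0.001],"turn":0},{"jaw":5,"delta_pos":[0,0,0.001],"turn":0}]' | egrep 'pos|ft'; done
```

```text
position: [0.4644, -0.0059, 0.1202]
ft_force: [-0.1, 0.5, -1.4]
position: [0.4645, -0.0059, 0.1192]
ft_force: [0.5, 0.4, -0.8]
position: [0.4644, -0.0059, 0.1182]
ft_force: [-0.2, -0.4, -0.2]
```

```bash
python3 -m handwheel '[{"jaw":5,"delta_pos":[0,0,0.0005],"turn":0},{"jaw":5,"delta_pos":[0,0,0.0005],"turn":0}]' | egrep 'pos|ft'; python3 -m handwheel '[{"jaw":5,"delta_pos":[0,0,0.0005],"turn":0},{"jaw":5,"delta_pos":[0,0,0.0005],"turn":0}]' | egrep 'pos|ft'
```

```text
position: [0.4645, -0.0059, 0.1177]
ft_force: [0.1, -0.5, -1.4]
position: [0.4645, -0.0059, 0.1172]
ft_force: [-0.6, -0.1, -1.1]
```

```bash
python3 -m handwheel '[{"jaw":5,"delta_pos":[0,0,0.0005],"turn":0},{"jaw":5,"delta_pos":[0,0,0.0005],"turn":0}]' | egrep 'pos|ft'; python3 -m handwheel '[{"jaw":5,"delta_pos":[0,0,0.0005],"turn":0},{"jaw":5,"delta_pos":[0,0,0.0005],"turn":0}]' | egrep 'pos|ft'
```

```text
position: [0.4646, -0.0059, 0.117]
ft_force: [-1.4, -1.4, 2.2]
position: [0.4647, -0.0059, 0.1169]
ft_force: [-3.3, 0.2, 7.9]
```

```bash
python3 -m handwheel '[{"jaw":5,"delta_pos":[0,0,0],"turn":0},{"jaw":5,"delta_pos":[0,0,0],"turn":0},{"jaw":5,"delta_pos":[0,0,0],"turn":0},{"jaw":5,"delta_pos":[0,0,0],"turn":0},{"jaw":5,"delta_pos":[0,0,0],"turn":0},{"jaw":5,"delta_pos":[0,0,0],"turn":0},{"jaw":5,"delta_pos":[0,0,0],"turn":0},{"jaw":5,"delta_pos":[0,0,0],"turn":0}]'
python3 - <<'E'
from h import *
n="wrist"
o=get_obs();im=camera(n); c=calibration(n);cv2.imwrite(f"pics/{n}6.png",im[:,:,::-1])
im2=camera("scene");cv2.imwrite("pics/scene6.png",cv2.resize(im2[170:250,230:340,::-1],(800,582),interpolation=cv2.INTER_CUBIC))
np.savez("w6.npz",pos=o["position"],q=o["ee_rot"],**c)
print(o["position"],o["ft_force"],o["torque"],get_obs()["ft_force"])
E
```

```text
clock: 8.72
position: [0.4646, -0.0059, 0.1169]
ee_rot: [0.745, 0.667, -0.0, 0.0]
ft_force: [-3.0, 0.2, 7.4]
grip_width: 0.15
[ 0.46462509 -0.00587495  0.11686955] [-2.96914994  0.21173317  7.42562162] [0.02308905 0.84026488 0.06853401] [-2.50693711 -1.15047527  7.82433729]
```

View pics/scene6.png

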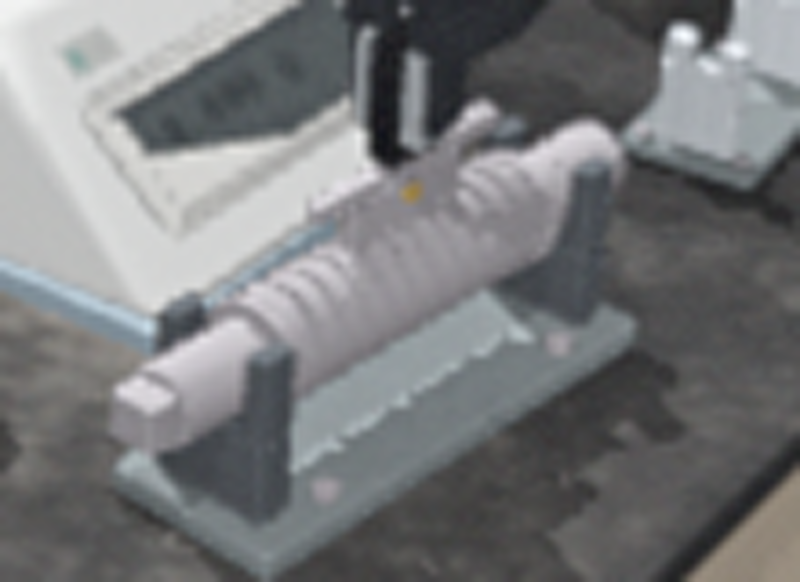

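View pics/wrist6.png

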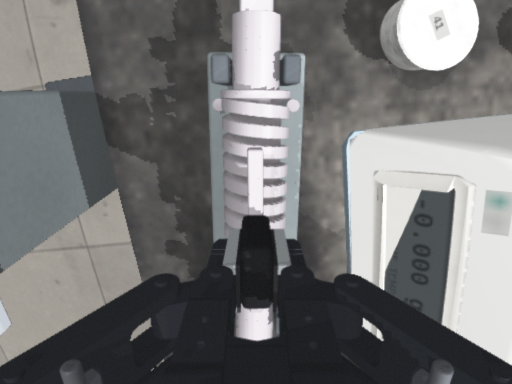

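The force rose sharply only at TCP z 0.117, which matches the home depth (the crests would have stopped it at about 0.122). The push stays at 8–9 N. In scene6 the leaf stands upright with its teeth sunk in the thread, and in wrist6 the bar (columns 248–263) lies over the spindle axis (222–288). I'll lift straight up and go back to the rack.

```bash
python3 -m handwheel '[{"jaw":5,"delta_pos":[0,0,-0.003],"turn":0},{"jaw":5,"delta_pos":[0,0,-0.01],"turn":0},{"jaw":5,"delta_pos":[0,0,-0.03],"turn":0},{"jaw":5,"delta_pos":[0,0,-0.055],"turn":0},{"jaw":5,"delta_pos":[0,0,-0.07],"turn":0},{"jaw":5,"delta_pos":[0,0,-0.07],"turn":0},{"jaw":5,"delta_pos":[0,0,-0.07],"turn":0}]'
python3 - <<'E'
from h import *
print(tooldelta([.4703,-.2753,.187]), np.degrees(np.arctan2(tooly()[1,0],tooly()[0,0])))
E
```

```text
clock: 9.4
position: [0.4649, -0.006, 0.187]
ee_rot: [0.746, 0.666, 0.0, 0.001]
ft_force: [-0.6, 0.9, -1.0]
grip_width: 0.155
[-2.67060711e-01  3.54152132e-02  1.39126275e-04] 83.59011928821661
```

```bash
python3 -m handwheel '[{"jaw":5,"delta_pos":[-0.03,0.004,0],"turn":-0.007},{"jaw":5,"delta_pos":[-0.065,0.009,0],"turn":-0.015},{"jaw":5,"delta_pos":[-0.1,0.013,0],"turn":-0.023},{"jaw":5,"delta_pos":[-0.135,0.018,0],"turn":-0.031},{"jaw":5,"delta_pos":[-0.17,0.0225,0],"turn":-0.039},{"jaw":5,"delta_pos":[-0.205,0.027,0],"turn":-0.047},{"jaw":5,"delta_pos":[-0.24,0.032,0],"turn":-0.055},{"jaw":5,"delta_pos":[-0.26,0.0345,0],"turn":-0.0605},{"jaw":5,"delta_pos":[-0.267,0.0354,0],"turn":-0.0605},{"jaw":5,"delta_pos":[-0.267,0.0354,0],"turn":-0.0605}]'
python3 -m handwheel '[{"jaw":5,"delta_pos":[0,0,0.02],"turn":0},{"jaw":5,"delta_pos":[0,0,0.05],"turn":0},{"jaw":5,"delta_pos":[0,0,0.075],"turn":0},{"jaw":5,"delta_pos":[0,0,0.085],"turn":0},{"jaw":5,"delta_pos":[0,0,0.085],"turn":0},{"jaw":5,"delta_pos":[0,0,0.085],"turn":0}]'
python3 - <<'E'
from h import *
n="wrist"
o=get_obs();im=camera(n); c=calibration(n);cv2.imwrite("pics/zw7.png",cv2.resize(im[100:280,180:330,::-1],(500,600),interpolation=cv2.INTER_CUBIC))
np.savez("w7.npz",pos=o["position"],q=o["ee_rot"],**c)
print(o["position"],np.degrees(np.arctan2(tooly()[1,0],tooly()[0,0])))
# where slot mid should appear
print(proj(c,[[.4695,-.2362,.056],[.4695,-.3150,.056]]))
E
```

```text
clock: 10.23
position: [0.4689, -0.2767, 0.1848]
ee_rot: [0.68, 0.733, -0.0, -0.001]
ft_force: [0.1, 0.3, -1.9]
grip_width: 0.153
clock: 10.73
position: [0.4703, -0.2742, 0.1018]
ee_rot: [0.678, 0.735, 0.0, -0.0]
ft_force: [1.3, 0.4, -1.0]
grip_width: 0.149
[ 0.47025486 -0.27416008  0.10176587] 94.53857782283583
[[257.92925522 154.17097579]
 [248.61539817 267.80289872]]
```

View pics/zw7.png

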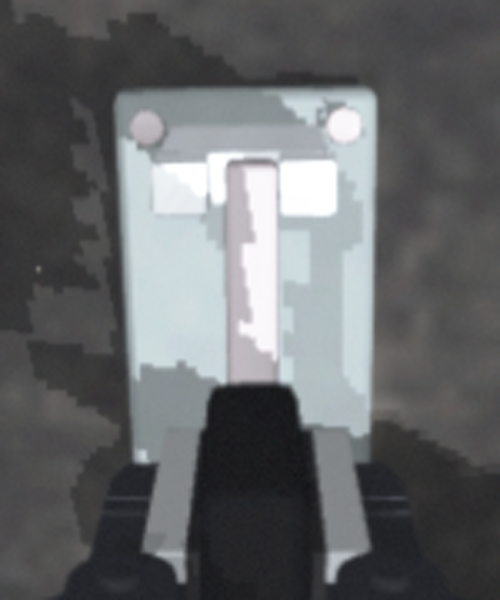

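Run:
```python
from h import *
f=np.load("w7.npz");c={k:f[k] for k in("mtx","dist_coeffs","rvec","tvec")}
P=lambda x,y,z:onz(c,(180+x*.3-.35,100+y*.3-.35),z)
R=Ro.from_quat(f["q"])
T=lambda p:R.inv().apply(p-f["pos"])*1e3
print("posts",T(P(180,188,.056)),T(P(309,188,.056)),"mid",T((P(180,188,.056)+P(309,188,.056))/2))
z=f["pos"][2]-.009
print("bar end",T(P(253,160,z)),"near",T(P(252,380,z)))
```

```text
posts [ 36.732186   -12.48169976  45.78573033] [36.71796496 11.02840327 45.78389655] mid [36.72507548 -0.72664824 45.78481344]
bar end [48.32795097  0.89208398  9.02477523] near [13.98187801  0.70251228  9.00713412]
```

```bash
python3 -m handwheel '[{"jaw":5,"delta_pos":[-0.002,-0.0015,0],"turn":0},{"jaw":5,"delta_pos":[-0.002,-0.0015,0.01],"turn":0},{"jaw":5,"delta_pos":[-0.002,-0.0015,0.02],"turn":0},{"jaw":5,"delta_pos":[-0.002,-0.0015,0.028],"turn":0},{"jaw":5,"delta_pos":[-0.002,-0.0015,0.034],"turn":0},{"jaw":5,"delta_pos":[-0.002,-0.0015,0.037],"turn":0},{"jaw":5,"delta_pos":[-0.002,-0.0015,0.037],"turn":0},{"jaw":5,"delta_pos":[-0.002,-0.0015,0.037],"turn":0}]'
python3 -m handwheel '[{"jaw":5,"delta_pos":[0,0,0.001],"turn":0},{"jaw":5,"delta_pos":[0,0,0.0015],"turn":0},{"jaw":5,"delta_pos":[0,0,0.0015],"turn":0}]'
```

```text
clock: 11.45
position: [0.4686, -0.2772, 0.0642]
ee_rot: [0.679, 0.734, 0.0, -0.0]
ft_force: [0.0, 0.3, -0.1]
grip_width: 0.159
clock: 11.7
position: [0.4687, -0.2774, 0.063]
ee_rot: [0.679, 0.734, -0.0, 0.0]
ft_force: [0.2, -0.2, -1.3]
grip_width: 0.15
```

```bash
python3 -m handwheel '[{"jaw":5,"delta_pos":[0,0,0.0005],"turn":0},{"jaw":5,"delta_pos":[0,0,0.001],"turn":0},{"jaw":5,"delta_pos":[0,0,0.001],"turn":0}]'
python3 - <<'E'
from h import *
im=camera("wrist");cv2.imwrite("pics/zw8.png",cv2.resize(im[100:280,180:330,::-1],(500,600),interpolation=cv2.INTER_CUBIC))
E
```

```text
clock: 11.95
position: [0.4687, -0.2774, 0.0621]
ee_rot: [0.679, 0.734, -0.0, 0.0]
ft_force: [0.4, 1.0, 0.6]
grip_width: 0.148
```

View pics/zw8.png

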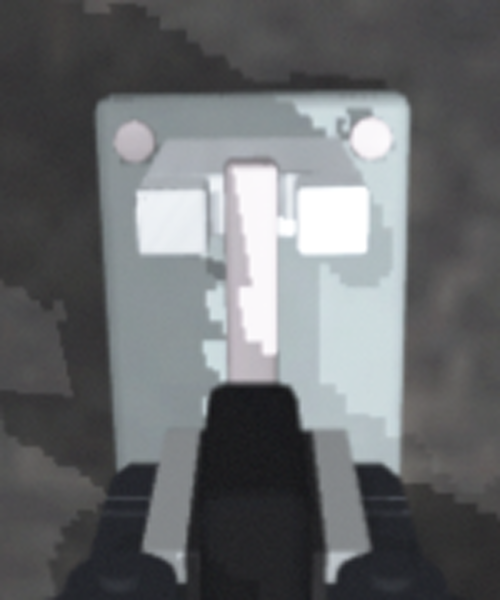

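The bar sits centred in the slot and has just touched the floor, so I'll let go.

```bash
python3 -m handwheel '[{"jaw":18,"delta_pos":[0,0,0],"turn":0},{"jaw":25,"delta_pos":[0,0,0],"turn":0},{"jaw":40,"delta_pos":[0,0,0],"turn":0},{"jaw":50,"delta_pos":[0,0,0],"turn":0},{"jaw":50,"delta_pos":[0,0,0],"turn":0},{"jaw":50,"delta_pos":[0,0,0],"turn":0}]'
python3 -m handwheel '[{"jaw":50,"delta_pos":[0,0,-0.01],"turn":0},{"jaw":50,"delta_pos":[0,0,-0.04],"turn":0},{"jaw":50,"delta_pos":[0,0,-0.08],"turn":0},{"jaw":50,"delta_pos":[0,0,-0.12],"turn":0},{"jaw":50,"delta_pos":[0,0,-0.16],"turn":0},{"jaw":50,"delta_pos":[0,0,-0.17],"turn":0},{"jaw":50,"delta_pos":[0,0,-0.17],"turn":0},{"jaw":50,"delta_pos":[0,0,-0.17],"turn":0}]'
python3 - <<'E'
from h import *
o=get_obs();c=calibration("wrist");im=camera("wrist");cv2.imwrite("pics/zw9.png",cv2.resize(im[100:220,205:305,::-1],(500,600),interpolation=cv2.INTER_CUBIC))
np.savez("w9.npz",**c)
a=camera("scene");b=camera("top");cv2.imwrite("pics/s9.png",np.hstack([cv2.resize(a[150:210,300:380,::-1],(400,300)),cv2.resize(a[250:310,145:225,::-1],(400,300))]));cv2.imwrite("pics/top9.png",b[:,:,::-1])
print(o["position"],o["clock"],o["grip_width"])
E
```

```text
clock: 12.5
position: [0.4686, -0.2772, 0.0618]
ee_rot: [0.679, 0.734, 0.0, 0.0]
ft_force: [0.5, -1.0, 0.3]
grip_width: 0.587
clock: 13.17
position: [0.4688, -0.2773, 0.2328]
ee_rot: [0.679, 0.734, 0.0, 0.001]
ft_force: [-0.5, 0.7, -1.0]
grip_width: 0.585
[ 0.46879116 -0.27734768  0.23275241] 13.1667 0.5852614497061719
```

View pics/zw9.png

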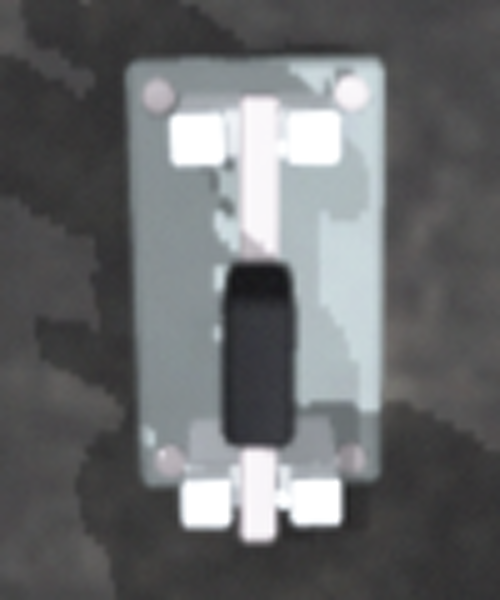

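View pics/s9.png

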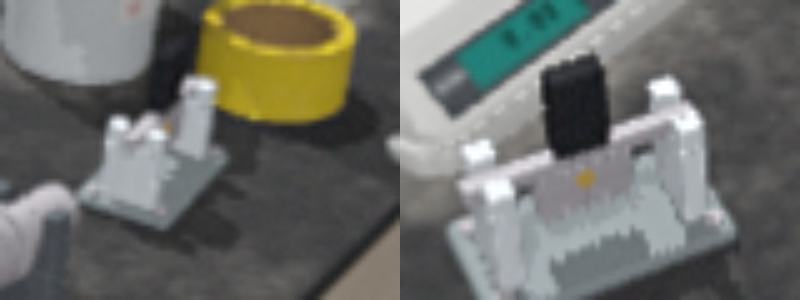

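In zw9 the comb stands upright in its rack. The bar runs through both slots from (258,97) to (258,542), centred between the posts, and the gripper is well clear. In s9 the fine comb looks unmoved.

```bash
python3 -c "
from workcell import *
hand_in()"
```

```text
the job is handed in; nothing more can be done
```

I seated the coarse comb in the spindle thread, held it there under light pressure, put it back upright in its own rack and let go. I then handed the job in, about 13 s into the 58 s allowed. The hand-in gave no verdict.

- **Seating:** The teeth went down near the middle of the thread with no contact until home depth. The tool stopped at TCP z 0.117, which puts the tips about 16 mm above the axis; the crests would have stopped it near 0.122. I held it there for about 1.8 s with 8–9 N of push, well under the 35 N limit. The tip height is worked out from the grasp height, not measured directly.
- **Return:** The last pictures show the coarse comb upright with its bar centred in both slots and the gripper about 17 cm above where it let go. The fine comb looks unmoved in its rack; I compared it by eye and did not measure it.
- **Slips and mismatches:** My first approach to the spindle stopped about 40 mm short in x because I typed the sideways shift before reading the computed value. It touched nothing, and I corrected it before lowering the comb. During the hold there was also a sideways force of about 3 N, which I took to be friction.

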